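# Clear the drained water bath and draw out the thermometer

## Task

The water bath has been drained and is to be cleared for cleaning. First lift the beaker out of it and nest it fully and upright in the matching beaker that stands on the bench, then let go of it. Then take the yellow thermometer that has slid under the bath's fixed steel deck: tilt its ring end up, draw it out at a slant through the opening without forcing it against the bath, and finish still holding it, still and wholly a good 5 cm above the bath so that it drips back into it; leave the timer, the dropper bottle and the orange-capped tube alone.

Things in the scene. Friction and masses are not known exactly. Their poses are not given: they have to be found in the camera images.
- water_bath: White empty bench water bath, fixed: casing 160 (x) x 250 (y) x 110 mm high; origin: centre of its underside, z up, control strip at -x (towards the robot). Its well is 130 (x) x 220 (y) mm, centred; flat perforated floor 50 mm above the bench. A fixed 4 mm steel deck, flush with the rim, covers its right part, y = -110 to -10 mm; 56 mm clear beneath it. 24 mm drain stub low on the left end
- bath_opening (a point): centre of the bath's opening (x = -65 to 65 mm, y = -10 to 110 mm in the bath's frame), at the height of the rim, 110 mm above the bench; axes as the bath's
- beaker_bath: translucent tapered plastic beaker standing in the bath's opening, close behind the thermometer (no room for a finger between them): 100 mm high, 38 mm outside at the foot, 60 mm at the rim, wall 1.6 mm, about 45 g; its rim stands 40 mm above the bath's rim. Origin: centre of its underside, z up. Grip it across the diameter close under the rim
- beaker_bench: an equal, loose beaker standing on the bench in front of the bath; same size and origin. Four ribs inside carry the next beaker's foot 30 mm above its own, so the nested beaker sticks out 30 mm at the top; fully nested it has about 1 mm play all round
- thermometer: bath thermometer in a flat yellow sheath, 200 mm long (own y), 14 wide (x), 11 thick (z), about 40 g; origin: centre of its underside. It lies flat on the well's floor, roughly along the bath's y: bulb end (-y) under the deck, some 10 mm from the well's right wall; ring end (+y, a 7 mm thick tab with a hole) near the left wall. The 14 mm wide sheath runs from y = -91 to +79 mm
- ring_end (a point): tip of the thermometer's ring end, mid thickness (5.5 mm above its underside)
- bulb_end (a point): tip of the thermometer's bulb end, mid thickness
- timer: bystander: white bench timer, 25 x 68 x 64 mm, in front of the grey centrifuge (which is fixed, 235 mm high, its front at world x = 0.49, its left side at world y = 0.195); origin at the centre of its underside
- tube_orange: bystander: 50 ml tube with orange cap lying on the bench left of the bath, 117 mm long, 34 mm thick; origin at the centre of its underside
- dropper_bottle: bystander: white dropper bottle, 34 mm diameter, 88 mm high, to the right of the timer; origin at the centre of its underside

How it is judged:
On the way, in this order (a step that is already met when the one before it is completed fails the run):
1. the beaker from the bath is nested fully in the beaker on the bench, upright, and let go (horizontal distance between beaker_bath and beaker_bench below 0.006 m and z of beaker_bath in the frame of beaker_bench below 0.036 m and angle between beaker_bath's own z axis and vertical below 0.12 rad and angle between beaker_bench's own z axis and vertical below 0.1 rad and contact force between the fingers and beaker_bath below 0.05 N), for 0.3 s.
2. the thermometer comes through the opening at a slant: its ring end above the rim, its bulb end still below it (height (world z) of ring_end above 0.12 m and height (world z) of bulb_end below 0.105 m and contact force between the fingers and thermometer above 0.5 N), for 0.1 s.
At the end, for the whole second after the job is handed in: Beakers nested on the bench (axes within 6 mm, feet under 36 mm apart, tilt below 0.1 rad), untouched; the gripper holds the thermometer still (below 0.03 m/s), both ends over 40 mm above the bath rim, its middle within 120 mm of the opening centre in plan, touching nothing else (horizontal distance between beaker_bath and beaker_bench below 0.006 m and z of beaker_bath in the frame of beaker_bench below 0.036 m and angle between beaker_bath's own z axis and vertical below 0.12 rad and angle between beaker_bench's own z axis and vertical below 0.1 rad and height (world z) of beaker_bench below 0.005 m and contact force between the arm and beaker_bath below 0.05 N and contact force between the arm and beaker_bench below 0.05 N and height (world z) of each of ring_end, bulb_end above 0.15 m and horizontal distance between thermometer and bath_opening below 0.12 m and contact force between the fingers and thermometer above 0.5 N and contact force between thermometer and water_bath below 0.05 N and linear speed of thermometer below 0.03 m/s); the arm keeps its last pose, push and grip.
It fails at once if the thermometer is forced against the bath (over 20 N) (contact force between thermometer and water_bath above 20 N).
It fails at once if the timer, the dropper bottle or the orange-capped tube is moved by more than 30 mm (distance of any of dropper_bottle, timer, tube_orange from where it was at the start of the episode above 0.03 m).
It also fails if it takes over 67 s, if anything falls off the work surface, if the arm or the gripper's body presses on something with over 40 N, if the wrist force passes 120 N, or if a joint passes its speed limit or range.

## Robot

A 6-joint arm with a two-finger parallel gripper is mounted at the origin on a cart in front of the work surface, level with it; the furniture and walls round the work are solid. World frame = base frame: x ahead of the robot, y to its left, z up, the work surface at z = 0. Lengths are in m, angles in rad, forces in N, time in s.
With the tool pointing down it reaches from about 0.375 to 0.9 m from the base axis. Payload 3.1 kg.
Tool frame: the origin (TCP) lies between the finger pads; the fingertips stand 8 mm ahead of it and the grasp point (between the pads) lies 11 mm behind it; z points along the fingers, y is the line along which they close (so a half turn about z gives the same grasp; the last joint's range is limited). The gripper opens to 87 mm and grips with 3 to 60 N. Pads are 19 mm wide; open, the fingers measure 117 mm over their backs; the gripper's body (75 mm by 190 mm) begins 51 mm behind the grasp point.
Start: joints at [-1.373, 0.527, 1.433, -0, 1.181, -0.178], TCP at [0.23, -0.581, 0.231] pointing down, gripper open.
Joint ranges: [-3.08, 3.08], [-0.75, 2.2], [0.22, 2.44], [-1.43, 4.57], [0, 2.65], [-2.85, 2.85]. Speed limits (rad/s): [2.79, 2.79, 3.14, 3.14, 3.14, 3.14].

## Interface

Orientations are given as a unit quaternion [x, y, z, w].
In Python, from rig import robot, vision, job gives the robot as it stands.
- The arm moves only by the shell command python3 -m handwheel 'ROWS' [OPENING] [FORCE]. ROWS is JSON, a list of rows, each a list of 4 numbers: the shift along the tool's x, y, z as a fraction of full scale, then the turn about the tool's z as a fraction of full scale. A call has 1 to 20 rows; each row is the pose to reach, as a shift and turn from the pose commanded when the call began, along the tool's axes at that moment, turning the shorter way round; what a row does not reach only later rows make up. Full scale, the value 1, is 300 mm for a shift and 2 pi rad for a turn. A row lasts 1/12 s, in which the tool goes at most 41.7 mm and 7.16 degrees, less where a joint would pass 70% of its speed; a pose out of reach is approached as far as the arm can. A call with a number of a shift or a turn outside -1 to 1 is refused whole. A call with a gripper value outside its range is refused whole. OPENING is the opening in per cent of the stroke, from 0 (shut) to 100 (fully open), set as the call begins (- or left out, the last holds). The fingers move at their own pace and stop on an object; FORCE is the grip in N (left out, the last holds). Time passes only in rows, so rows that repeat a pose let the fingers close. It gives the time, the measured TCP pose, the force, the opening and the grip force at its end, in the units of the state.
- robot.get_obs(): the state, without advancing time (a new reading comes with each control period).
- vision.camera(name): name is "scene" or "top" or "wrist"; returns a dict with "frame" (420x560x3 uint8, red, green, blue), "K" (3x3 intrinsics, pixels), "k1" (the pictures are not rectified: a ray, as slopes to the right and down, at radius r is drawn at 1 + k1 r^2 times it, then the intrinsics apply), "cam_to_world" (4x4, takes a point from camera to world coordinates); the wrist camera has in their place "hand_eye" (4x4, takes a point from camera to tool coordinates, whose origin is the TCP and whose axes are the flange's). Camera axes: x right, y down, z forward; pixel columns grow to the right and rows downward; lengths in m; the calibration is good to about 2 mm. A picture is of the moment at which its call begins: read the wrist's pose just before it. There is no depth.
- job.hand_in(): hands the job in; it is judged then, once.
Trained networks look in the newest picture that a camera, given by its name, has taken for a name from the list of things; names that differ only in an ending like _2 or _b are one class to them, and where a whole thing is asked for, a point or a joint stands for the part that bears it (a point fixed in the world has none). Each returns a list of dicts, best first, with "conf" (0 to 1); they miss things now and then, are a little off and sometimes report something else, mostly with a low value. They report only what shows in the picture. A call takes as long as a camera call.
- vision.look_for(camera, label): "point" ([row, column] in pixels, amid what is visible of it).
- vision.outline_of(camera, label): "mask" (420x560 bool, what is visible of it) and "point" ([row, column] in pixels, amid what is visible of it).
The state is a dict: "time": time; "q": joint angles; "joint_velocities": joint speeds; "joint_torque": joint torques, N m; "position": TCP position; "tool_rot": TCP orientation; "ft_force": force on the tool from outside, world axes, zero at the start; "moment": the same for the moment, N m; "grip_width": finger opening in m; "grip_force": force on a finger pad.
Only numpy, scipy, OpenCV 4.12 (cv2) and the standard library are available. Lean on these libraries where they do the work, as an engineer would, in place of code of your own. Each camera call takes 0.05 s, during which the arm holds its last target. There are 200 camera calls.

## Working session

There is one attempt and no reset: what is moved stays moved. The work goes in short steps, Python scripts to look and compute and a shell command to move; the robot and the scene stay as the last step left them, time stands still between calls to the robot, and variables do not carry over. Pictures are saved under pics/ and viewed, at most 12 in all, crops included, and the job is handed in when it is done.

```bash
mkdir -p pics; ls
python3 - <<'E'
from rig import robot, vision, job
import cv2,numpy as np
print(robot.get_obs())
for c in ("scene","top"):
    d=vision.camera(c); cv2.imwrite(f"pics/{c}0.png",d["frame"][:,:,::-1]); print(c,d["K"],d["k1"],d["cam_to_world"])
    for n in ("water_bath","beaker_bath","thermometer","ring_end","timer","tube_orange","dropper_bottle"):
        print(n,[(np.round(x["point"]),round(x["conf"],2)) for x in vision.look_for(c,n)][:3])
E
```

```text
pics
{'time': 0.0, 'q': array([-1.37246434e+00,  5.28470909e-01,  1.43388769e+00, -6.63959231e-06,
        1.18137395e+00, -1.78477951e-01]), 'joint_velocities': array([ 2.41677152e-04,  1.89818621e-05,  3.82674297e-04,  4.85620264e-04,
       -3.86191130e-04,  8.82905317e-04]), 'joint_torque': array([-4.21185750e-04, -4.40045071e+01, -1.76593477e+01,  6.31854264e-02,
        5.82899828e-02, -1.87062428e-04]), 'position': array([ 0.22987033, -0.58043663,  0.22957334]), 'tool_rot': array([ 9.82303422e-01,  1.87293464e-01, -1.36909630e-05, -1.06986548e-03]), 'ft_force': array([-0.15795138,  0.37828878, -0.18851971]), 'moment': array([ 0.03537725,  0.02118963, -0.00400237]), 'grip_force': 0.0, 'grip_width': 0.08674742543065724}
scene [[467.52400443   0.         282.14425007]
 [  0.         467.52400443 216.53784071]
 [  0.           0.           1.        ]] 0.005487107662877878 [[-0.57720782 -0.5521186   0.60166119 -0.23791889]
 [-0.81652493  0.38041957 -0.43424415  0.83098949]
 [ 0.01087058 -0.74192048 -0.67039975  0.94232593]
 [ 0.          0.          0.          1.        ]]
water_
[... 368 characters left out ...]
   281.98500175]
 [  0.         503.98587807 210.44248289]
 [  0.           0.           1.        ]] -0.01581469401633691 [[-0.01460946 -0.98184612  0.18911576  0.30470618]
 [-0.99989067  0.01391379 -0.00500576  0.29190349]
 [ 0.00228357 -0.18916821 -0.98194204  1.19346217]
 [ 0.          0.          0.          1.        ]]
water_bath [(array([210., 249.]), 0.87)]
beaker_bath [(array([202., 220.]), 0.67)]
thermometer [(array([230., 238.]), 0.67)]
ring_end [(array([229., 238.]), 0.65)]
timer [(array([248., 376.]), 0.56), (array([257., 286.]), 0.56), (array([232., 234.]), 0.36)]
tube_orange [(array([252., 152.]), 0.6)]
dropper_bottle [(array([208., 251.]), 0.62), (array([244., 417.]), 0.52)]
```

View pics/scene0.png

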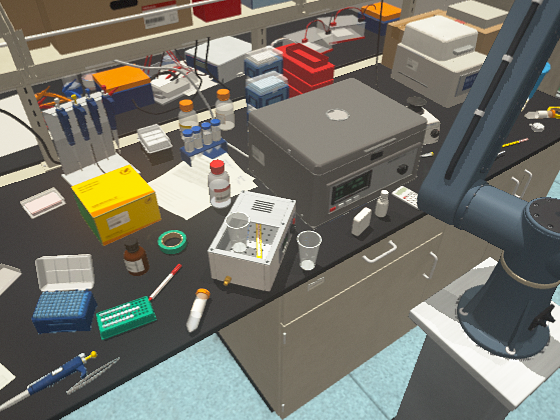

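View pics/top0.png

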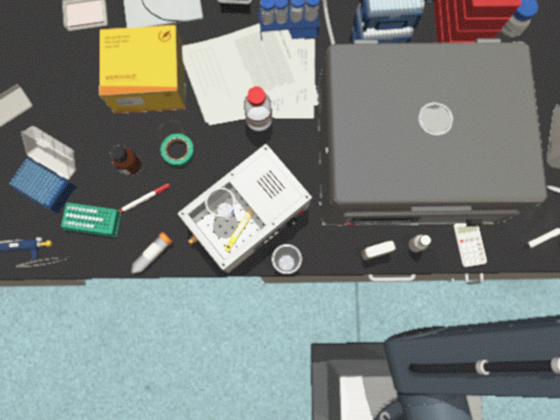

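The scene picture shows the bath turned on the bench, with the beaker at about (232,238), the thermometer at (240,258) and the bench beaker at (250,309). In the top picture the bath's rim corners are near (268,147), (312,192), (225,271) and (180,212). The bench beaker is at (260,287). Next I'll zoom in.

```bash
cat > h.py <<'E'
from rig import robot, vision, job
import cv2,numpy as np
from scipy.spatial.transform import Rotation as R
def pose():
    o=robot.get_obs(); T=np.eye(4); T[:3,:3]=R.from_quat(o["tool_rot"]).as_matrix(); T[:3,3]=o["position"]; return T
def cam(c):
    T=pose() if c=="wrist" else None
    d=vision.camera(c)
    d["M"]=T@d["hand_eye"] if c=="wrist" else d["cam_to_world"]
    return d
def at(d,row,col,z):
    n=cv2.undistortPoints(np.array([[[col,row]]],float),d["K"],np.array([d["k1"],0,0,0,0.]))[0,0]
    v=d["M"][:3,:3]@[n[0],n[1],1]; o=d["M"][:3,3]
    return o+v*(z-o[2])/v[2]
def proj(d,P):
    P=np.atleast_2d(P); Q=(P-d["M"][:3,3])@d["M"][:3,:3]; s=Q[:,:2]/Q[:,2:]
    s=s*(1+d["k1"]*(s**2).sum(1,keepdims=True)); return (s@np.diag([d["K"][0,0],d["K"][1,1]])+d["K"][:2,2])[:,::-1]
def tool(p):  # world point(s) -> tool fractions
    T=pose(); return T[:3,:3].T@(np.asarray(p)-T[:3,3])/0.3
E
python3 - <<'E'
from h import *
d=cam("top")
f=d["frame"][130:290,160:325,::-1]; cv2.imwrite("pics/topz.png",cv2.resize(f,None,fx=3.6,fy=3.6,interpolation=cv2.INTER_CUBIC))
for r,c in ((147,268),(192,312),(271,225),(212,180)): print(at(d,r,c,.11).round(4))
m=vision.outline_of("top","beaker_bath")
for x in m: print(x["point"],x["conf"],x["mask"].sum(),cv2.boundingRect(x["mask"].astype(np.uint8)))
for n in ("timer","tube_orange","dropper_bottle"):
    r,c=vision.look_for("top",n)[0]["point"]; print(n,at(d,r,c,.04))
E
```

```text
[0.6588 0.3156 0.11  ]
[0.5539 0.2196 0.11  ]
[0.3831 0.4103 0.11  ]
[0.5131 0.5096 0.11  ]
[202.1, 219.3] 0.7 708 (206, 188, 29, 31)
timer [0.4314801  0.07405434 0.04      ]
tube_orange [0.43674348 0.58865884 0.04      ]
dropper_bottle [ 0.44373229 -0.01966899  0.04      ]
```

View pics/topz.png

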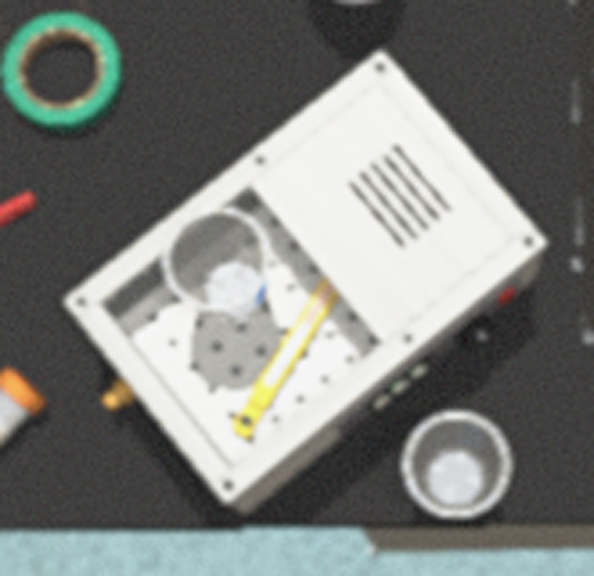

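The zoomed crop shows the bath beaker's rim at (217,260) and the bench beaker's rim at (457,463). The ring end is at (242,435), and the sheath enters under the deck at (330,290). The rim corners are clear.

Run:
```python
from h import *
d=cam("top")
A=lambda x,y,z: at(d,130+(y+.5)/3.6-.5,160+(x+.5)/3.6-.5,z)
img=np.array([A(*p,.11)[:2] for p in ((380,50),(547,243),(232,500),(65,300))])
# bath-frame corners: deck end y=-125; +x away from robot
b=np.array([[80,-125],[-80,-125],[-80,125],[80,125]])/1e3
mc=img.mean(0); u,s,vt=np.linalg.svd((b).T@(img-mc)); Rm=(vt.T@np.diag([1,np.linalg.det(vt.T@u.T)])@u.T)
print("bath",mc,"yaw",np.degrees(np.arctan2(Rm[1,0],Rm[0,0])),"res",(img-mc-b@Rm.T).round(4))
P=dict(bb=A(217,260,.15),bn=A(457,463,.1),ring=A(242,435,.057),th=A(330,290,.058))
for k,v in P.items(): print(k,v.round(4),"bathframe",(Rm.T@(v[:2]-mc)).round(4))
t=P["th"]-P["ring"]; print("therm dir deg",np.degrees(np.arctan2(-t[1],-t[0])))
```

```text
bath [0.52717661 0.36737965] yaw 39.05227504197814 res [[-0.001   0.0012]
 [-0.0015  0.0009]
 [ 0.0021 -0.0018]
 [ 0.0004 -0.0003]]
bb [0.526  0.4176 0.15  ] bathframe [0.0307 0.0397]
bn [0.4095 0.2779 0.1   ] bathframe [-0.1478  0.0046]
ring [0.4332 0.4121 0.057 ] bathframe [-0.0448  0.094 ]
th [0.525  0.3565 0.058 ] bathframe [-0.0086 -0.0071]
therm dir deg 148.7853237463248
```

```bash
python3 -m handwheel '[[0,0,-0.5,0],[0,0,-0.5,0],[0,0,-0.5,0],[0,0,-0.5,0],[1,-1,-0.5,-0.19],[1,-1,-0.5,-0.19],[1,-1,-0.5,-0.19],[1,-1,-0.5,-0.19],[1,-1,-0.5,-0.19],[1,-1,-0.5,-0.19],[1,-1,-0.5,-0.19],[1,-1,-0.5,-0.19],[1,-1,-0.5,-0.19],[1,-1,-0.5,-0.19],[1,-1,-0.5,-0.19],[1,-1,-0.5,-0.19]]' 100 10
python3 - <<'E'
from h import *
T=pose();print(T.round(3)); print(tool([.515,.405,.30]))
E
```

```text
time: 2.43
position: [0.399, -0.1893, 0.3809]
tool_rot: [0.706, 0.709, 0.0, 0.0]
ft_force: [0.1, -0.2, -0.3]
grip_width: 0.0869
grip_force: 0.0
[[-0.004  1.     0.001  0.399]
 [ 1.     0.004 -0.    -0.189]
 [-0.     0.001 -1.     0.381]
 [ 0.     0.     0.     1.   ]]
[1.97940711 0.39492852 0.26947802]
```

```bash
python3 -m handwheel '[[1,0.15,0,0],[1,0.15,0,0],[1,0.15,0,0],[1,0.15,0,0],[1,0.15,0,0],[1,0.15,0,0],[1,0.15,0,0],[1,0.15,0,0]]' >/dev/null; python3 -m handwheel '[[0.98,0.24,0.1,0],[0.98,0.24,0.1,0],[0.98,0.24,0.1,0],[0.98,0.24,0.1,0],[0.98,0.24,0.1,0],[0.98,0.24,0.1,0],[0.98,0.24,0.1,0],[0.98,0.24,0.1,0],[0.98,0.24,0.1,0],[0.98,0.24,0.1,0]]'
python3 - <<'E'
from h import *
d=cam("wrist"); cv2.imwrite("pics/w1.png",d["frame"][:,:,::-1])
print(d["hand_eye"])
for n in ("beaker_bath","thermometer","ring_end"):
    for x in vision.look_for("wrist",n): print(n,x)
E
```

```text
time: 3.93
position: [0.5167, 0.401, 0.3495]
tool_rot: [0.707, 0.707, -0.001, 0.0]
ft_force: [-0.5, -0.4, -1.3]
grip_width: 0.0871
grip_force: 0.0
[[-5.39529364e-04 -9.68783804e-01 -2.47906534e-01  6.70214597e-02]
 [ 9.99999853e-01 -5.09622805e-04 -1.84807413e-04 -1.37131251e-03]
 [ 5.26996062e-05 -2.47906597e-01  9.68783937e-01 -1.54362003e-01]
 [ 0.00000000e+00  0.00000000e+00  0.00000000e+00  1.00000000e+00]]
beaker_bath {'point': [167.0, 291.3], 'conf': 0.62}
thermometer {'point': [184.4, 253.7], 'conf': 0.91}
ring_end {'point': [186.1, 253.8], 'conf': 0.58}
```

View pics/w1.png

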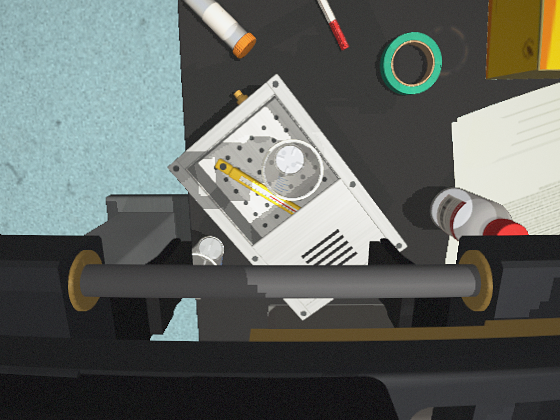

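The wrist picture shows the bath beaker's rim centred at (294,170) with a radius of about 31 px. The ring tip is at (216,162), the sheath meets the deck at (297,212), and the bath's corners are at (277,75), (170,168) and (405,245).

Run:
```python
from h import *
d=cam("wrist")
g=cv2.cvtColor(d["frame"],cv2.COLOR_RGB2GRAY)
print("hough",cv2.HoughCircles(g[120:220,240:350],cv2.HOUGH_GRADIENT,1,20,param1=100,param2=12,minRadius=26,maxRadius=36))
p=at(d,170,294,.15);print("bb",p.round(4))
print("foot",at(d,158,290,.052).round(4))
r=at(d,162,216,.056);t=at(d,212,297,.059);print("ring",r.round(4),t.round(4),np.degrees(np.arctan2(*(r-t)[[1,0]])))
for c in ((277,75),(170,168),(405,245)): print(at(d,c[1],c[0],.11).round(4))
m=vision.outline_of("wrist","thermometer")[0]["mask"]; ys,xs=np.nonzero(m)
q=np.array([at(d,y,x,.059)[:2] for y,x in zip(ys[::5],xs[::5])]); c=q.mean(0);v=np.linalg.svd(q-c)[2][0];print("mask",c.round(4),np.degrees(np.arctan2(v[1],v[0])),sorted((q-c)@v)[::len(q)-1])
print(tool([p[0],p[1],.134]))
```

```text
hough [[[54.5 48.5 28.8]
  [33.5 25.5 34.3]]]
bb [0.5291 0.4164 0.15  ]
foot [0.5278 0.4179 0.052 ]
ring [0.4333 0.4137 0.056 ] [0.5371 0.3481 0.059 ] 147.70323323207103
[0.5121 0.5127 0.11  ]
[0.3904 0.4137 0.11  ]
[0.6647 0.3202 0.11  ]
mask [0.4828 0.3831] -33.31810921670634 [np.float64(-0.05554963001273775), np.float64(0.06196743022046116)]
[0.05226398 0.04315767 0.72441033]
```

```bash
python3 -m handwheel '[[0.053,0.041,0.2,0],[0.053,0.041,0.4,0],[0.053,0.041,0.5,0],[0.053,0.041,0.6,0],[0.053,0.041,0.66,0],[0.053,0.041,0.7,0],[0.053,0.041,0.725,0],[0.053,0.041,0.725,0],[0.053,0.041,0.725,0]]' 100 10;  python3 -m handwheel '[[0,0,0,0],[0,0,0,0],[0,0,0,0],[0,0,0,0],[0,0,0,0],[0,0,0,0],[0,0,0,0],[0,0,0,0]]' 40 10;python3 -m handwheel '[[0,0,-0.06,0],[0,0,-0.13,0],[0,0,-0.2,0],[0,0,-0.27,0],[0,0,-0.3,0],[0,0,-0.3,0]]';  python3 - <<'E'
from h import *
d=cam("scene"); cv2.imwrite("pics/s2.png",cv2.resize(d["frame"][120:320,150:400,::-1],None,fx=2.8,fy=2.8,interpolation=cv2.INTER_CUBIC))
e=cam("top")
for c,D in (("scene",d),("top",e)):
  for x in vision.outline_of(c,"beaker_bench")[:3]:print(c,x["point"],x["conf"],cv2.boundingRect(x["mask"].astype(np.uint8)))
E
```

```text
time: 4.98
position: [0.5294, 0.4187, 0.1352]
tool_rot: [0.707, 0.707, 0.002, 0.001]
ft_force: [0.3, -0.9, -0.9]
grip_width: 0.0873
grip_force: 0.0
time: 5.65
position: [0.5282, 0.4183, 0.1336]
tool_rot: [0.707, 0.707, 0.0, 0.0]
ft_force: [-0.1, 0.8, 3.7]
grip_width: 0.0573
grip_force: 9.8
time: 6.15
position: [0.5293, 0.4189, 0.2256]
tool_rot: [0.707, 0.707, 0.003, 0.001]
ft_force: [0.5, -0.4, -0.5]
grip_width: 0.0574
grip_force: 10.0
scene [247.4, 312.9] 0.65 (298, 231, 23, 39)
```

View pics/s2.png

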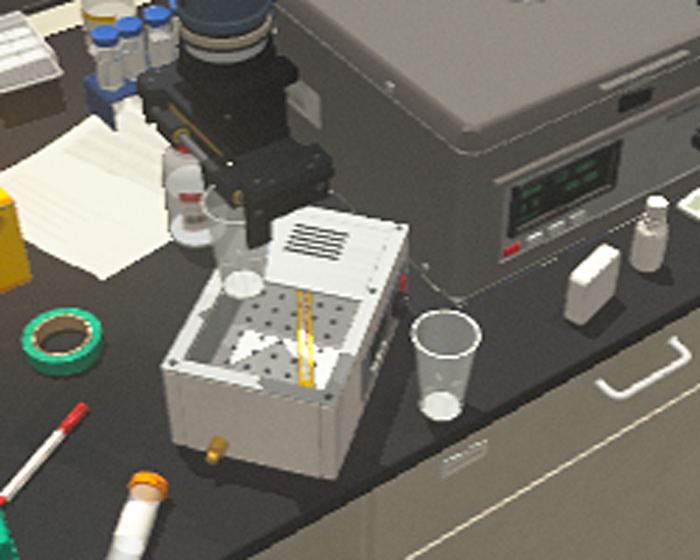

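The crop shows the beaker lifted and upright above the bath. The bench beaker's rim is at crop (446,333) and its foot at crop (440,406).

Run:
```python
from h import *
d=cam("scene")
print(at(d,238.9,309.3,.1),at(d,264.6,307.1,.001))
print(tool([.410,.278,.225]), pose()[:3,3])
```

```text
[0.40909834 0.27743489 0.1       ] [0.41071314 0.27746034 0.001     ]
[-0.46507055 -0.38986497 -0.01120216] [0.52698861 0.41747968 0.22099279]
```

```bash
python3 -m handwheel '[[-0.1,-0.09,0,0],[-0.2,-0.18,0,0],[-0.3,-0.27,0,0],[-0.4,-0.35,0,0],[-0.465,-0.39,0,0],[-0.465,-0.39,0,0],[-0.465,-0.39,0,0],[-0.465,-0.39,0,0]]';  python3 - <<'E'
from h import *
d=cam("scene"); cv2.imwrite("pics/s3.png",cv2.resize(d["frame"][160:290,230:380,::-1],None,fx=4,fy=4,interpolation=cv2.INTER_CUBIC))
print(pose()[:3,3],tool([.410,.2775,.117]))
E
```

```text
time: 7.07
position: [0.412, 0.2791, 0.2229]
tool_rot: [0.707, 0.707, 0.001, 0.0]
ft_force: [-1.1, 0.0, 0.2]
grip_width: 0.0577
grip_force: 10.0
[0.41220982 0.27939966 0.22294741] [-0.00659952 -0.00778413  0.35314416]
```

View pics/s3.png

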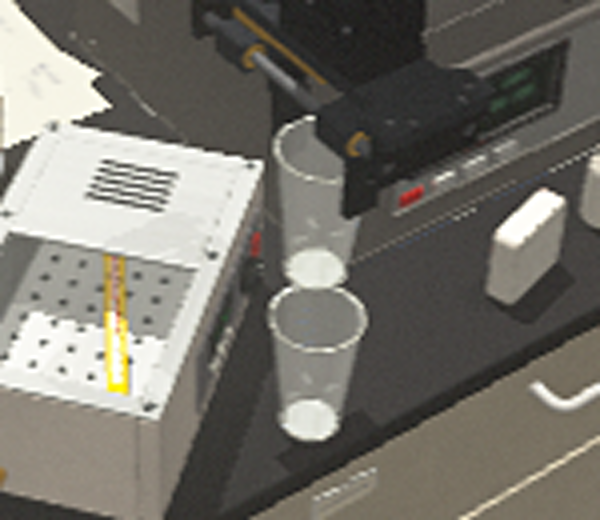

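The held beaker hangs over the bench beaker, with its foot at crop (316,268) above the rim at (318,320). It is well aligned, so I'll lower it and let go.

```bash
python3 -m handwheel '[[-0.007,-0.007,0.08,0],[-0.007,-0.007,0.16,0],[-0.007,-0.007,0.22,0],[-0.007,-0.007,0.27,0],[-0.007,-0.007,0.31,0],[-0.007,-0.007,0.34,0],[-0.007,-0.007,0.355,0],[-0.007,-0.007,0.362,0],[-0.007,-0.007,0.362,0],[-0.007,-0.007,0.362,0]]';python3 -m handwheel '[[0,0,0,0],[0,0,0,0],[0,0,0,0],[0,0,0,0],[0,0,0,0]]' 100; python3 -m handwheel '[[0,0,-0.1,0],[0,0,-0.2,0],[0,0,-0.3,0],[0,0,-0.4,0],[0,0,-0.5,0],[0,0,-0.55,0],[0,0,-0.55,0]]'
python3 - <<'E'
from h import *
d=cam("scene"); cv2.imwrite("pics/s4.png",cv2.resize(d["frame"][160:290,230:380,::-1],None,fx=4,fy=4,interpolation=cv2.INTER_CUBIC))
E
```

```text
time: 7.95
position: [0.4095, 0.277, 0.1147]
tool_rot: [0.707, 0.707, 0.0, 0.0]
ft_force: [-0.0, 0.2, -0.5]
grip_width: 0.0572
grip_force: 10.0
time: 8.37
position: [0.4089, 0.2765, 0.1146]
tool_rot: [0.707, 0.707, 0.0, 0.0]
ft_force: [0.4, 0.0, -0.5]
grip_width: 0.0817
grip_force: 0.0
time: 8.95
position: [0.411, 0.2774, 0.2834]
tool_rot: [0.707, 0.707, 0.004, 0.002]
ft_force: [-0.5, -0.4, 0.2]
grip_width: 0.0869
grip_force: 0.0
```

View pics/s4.png

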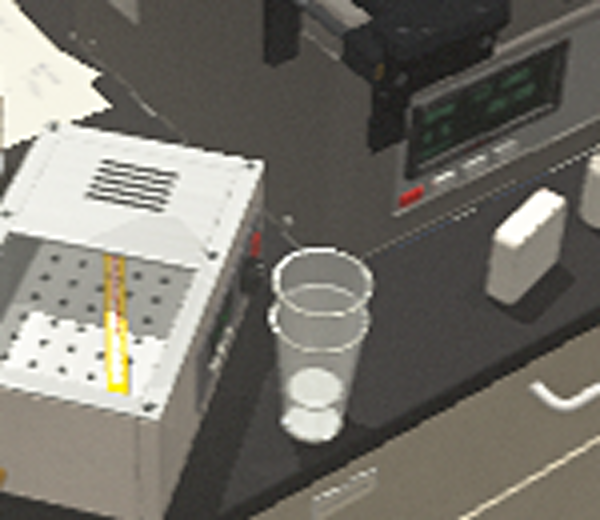

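The beakers are nested and upright. The crop shows the upper rim at (323,282), the lower rim at (319,318) and the feet at (316,388) and (312,422). Now the thermometer.

```bash
python3 -m handwheel '[[0.1,0.05,0,-0.02],[0.38,0.19,0,-0.16],[0.38,0.19,0,-0.16],[0.38,0.19,0,-0.16],[0.38,0.19,0,-0.16],[0.38,0.19,0.1,-0.16],[0.38,0.19,0.1,-0.16],[0.38,0.19,0.1,-0.16],[0.38,0.19,0.1,-0.16],[0.38,0.19,0.1,-0.16],[0.38,0.19,0.1,-0.16],[0.38,0.19,0.1,-0.16],[0.38,0.19,0.1,-0.16]]' 29 10
python3 - <<'E'
from h import *
d=cam("wrist"); f=d["frame"][:,:,::-1].copy()
s=cam("scene"); print("upper rim",at(s,160+282.5/4-.5,230+323.5/4-.5,.13),"lower",at(s,160+318.5/4-.5,230+319.5/4-.5,.1))
T=pose(); print(T.round(4))
vision.camera("wrist")
for n in("thermometer","ring_end"):
  for x in vision.outline_of("wrist",n)[:1]:
    m=x["mask"];ys,xs=np.nonzero(m);q=np.array([at(d,y,x_,.060)[:2] for y,x_ in zip(ys[::4],xs[::4])]);c=q.mean(0);v=np.linalg.svd(q-c)[2][0];print(n,x["conf"],c,np.degrees(np.arctan2(v[1],v[0])),np.sort((q-c)@v)[[0,-1]])
cv2.imwrite("pics/w5.png",f)
E
```

```text
time: 10.08
position: [0.4659, 0.3905, 0.2495]
tool_rot: [0.28, 0.96, 0.0, 0.0]
ft_force: [0.3, 0.4, -0.1]
grip_width: 0.0256
grip_force: 0.0
upper rim [0.40926197 0.27578174 0.13      ] lower [0.40834486 0.27777582 0.1       ]
[[-8.438e-01  5.367e-01  4.000e-04  4.659e-01]
 [ 5.367e-01  8.438e-01  2.000e-04  3.905e-01]
 [-2.000e-04  4.000e-04 -1.000e+00  2.496e-01]
 [ 0.000e+00  0.000e+00  0.000e+00  1.000e+00]]
thermometer 0.57 [0.48268472 0.38264272] -32.499193504323486 [-0.05805109  0.06141422]
ring_end 0.84 [0.48404086 0.38232972] -32.159535471638996 [-0.05939069  0.06012669]
```

View pics/w5.png

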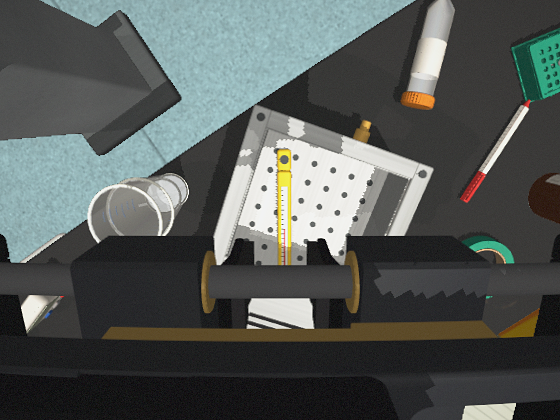

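The wrist picture shows the thermometer running down the centre between the fingers, with its ring at (284,157) and the nested beakers at (130,215). I'll go in 6 mm off-centre, away from the near wall and the nested beakers, and let the closing fingers pull the thermometer over.

```bash
python3 -m handwheel '[[0,0.029,0.1,0],[0,0.029,0.2,0],[0,0.029,0.3,0],[0,0.029,0.4,0],[0,0.029,0.46,0],[0,0.029,0.51,0],[0,0.029,0.55,0],[0,0.029,0.58,0],[0,0.029,0.605,0],[0,0.029,0.62,0],[0,0.029,0.63,0],[0,0.029,0.63,0],[0,0.029,0.63,0]]' 39 5; python3 -m handwheel '[[0,0,0,0],[0,0,0,0],[0,0,0,0],[0,0,0,0],[0,0,0,0],[0,0,0,0],[0,0,0,0]]' 0 5
python3 - <<'E'
from h import *
T=pose(); d=cam("scene"); e=cam("top")
cv2.imwrite("pics/s6.png",cv2.resize(d["frame"][150:300,200:350,::-1],None,fx=3.8,fy=3.8,interpolation=cv2.INTER_CUBIC))
E
```

```text
time: 11.42
position: [0.4709, 0.3981, 0.061]
tool_rot: [0.279, 0.96, 0.0, 0.0]
ft_force: [-0.1, 0.7, 0.0]
grip_width: 0.034
grip_force: 0.0
time: 12.0
position: [0.4706, 0.3978, 0.0607]
tool_rot: [0.279, 0.96, 0.0, 0.0]
ft_force: [-0.2, -0.3, 2.1]
grip_width: 0.0141
grip_force: 5.0
```

View pics/s6.png

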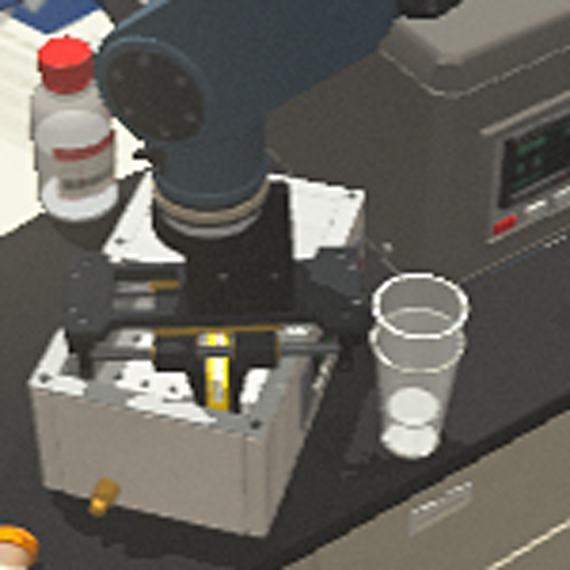

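The picture shows the gripper holding the sheath near (215,370), with the nested beakers at (415,360) untouched. I'll lift slowly with a light grip so the thermometer can pivot.

```bash
python3 -m handwheel '[[0,0,-0.015,0],[0,0,-0.03,0],[0,0,-0.045,0],[0,0,-0.06,0],[0,0,-0.075,0],[0,0,-0.09,0],[0,0,-0.105,0],[0,0,-0.12,0],[0,0,-0.12,0]]' 0 3; python3 -m handwheel '[[0,0,-0.015,0],[0,0,-0.03,0],[0,0,-0.045,0],[0,0,-0.06,0],[0,0,-0.075,0],[0,0,-0.09,0],[0,0,-0.105,0],[0,0,-0.12,0],[0,0,-0.12,0]]'
python3 - <<'E'
from h import *
d=cam("scene"); e=cam("top")
a=d["frame"][150:300,200:350,::-1]; b=e["frame"][140:290,170:320,::-1]
cv2.imwrite("pics/s7.png",cv2.resize(np.hstack([a,b]),None,fx=2.6,fy=2.6,interpolation=cv2.INTER_CUBIC))
E
```

```text
time: 12.85
position: [0.4711, 0.3982, 0.0976]
tool_rot: [0.279, 0.96, 0.001, 0.001]
ft_force: [-0.1, -0.1, 0.1]
grip_width: 0.0138
grip_force: 3.0
time: 13.6
position: [0.4711, 0.3982, 0.1336]
tool_rot: [0.279, 0.96, 0.001, 0.001]
ft_force: [-0.8, -0.0, -0.3]
grip_width: 0.0143
grip_force: 3.0
```

View pics/s7.png

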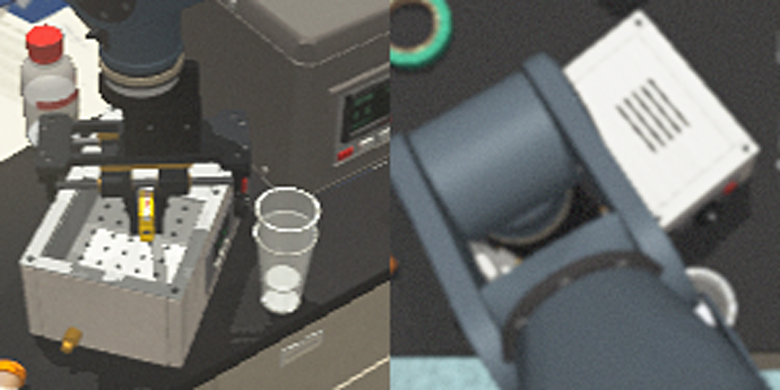

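The view shows the thermometer held with its ring end at about (148,238), clear of the floor, and the measured forces are near zero. I'll keep drawing it out.

```bash
python3 -m handwheel '[[0,0,-0.02,0],[0,0,-0.04,0],[0,0,-0.06,0],[0,0,-0.08,0],[0,0,-0.1,0],[0,0,-0.12,0],[0,0,-0.14,0],[0,0,-0.16,0],[0,0,-0.18,0],[0,0,-0.2,0],[0,0,-0.2,0]]' 0 3
python3 - <<'E'
from h import *
d=cam("scene")
a=d["frame"][100:300,150:350,::-1]
cv2.imwrite("pics/s8.png",cv2.resize(a,None,fx=2.8,fy=2.8,interpolation=cv2.INTER_CUBIC))
E
```

```text
time: 14.62
position: [0.4713, 0.3983, 0.194]
tool_rot: [0.279, 0.96, 0.001, 0.001]
ft_force: [0.1, -0.1, -0.0]
grip_width: 0.0139
grip_force: 3.0
```

View pics/s8.png

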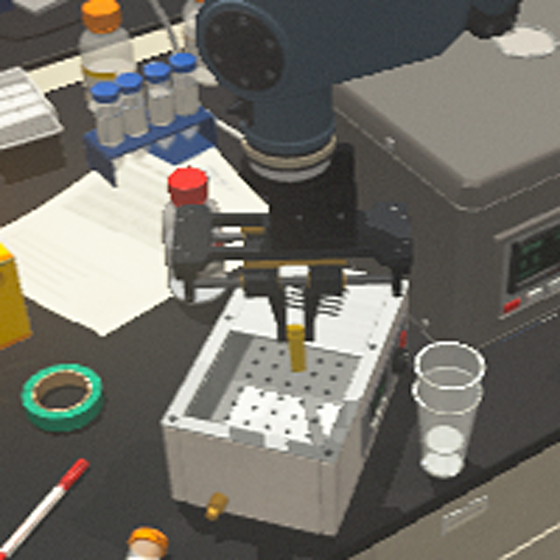

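The view shows the thermometer almost end-on at crop (296,325)–(297,370), tilted with its ring towards the camera. I'll estimate the tilt from those pixels.

Run:
```python
from h import *
d=cam("scene"); T=pose(); g=T[:3,3]; u=T[:3,0]
for a in range(-20,90,10):
    v=u*np.cos(np.radians(a))+np.array([0,0,np.sin(np.radians(a))])
    print(a,"ring,bulb crop(row,col)",((proj(d,np.array([g+.04*v,g,g-.16*v]))-[100,150])*2.8).round().tolist(),"zs",(g+.04*v)[2].round(3),(g-.16*v)[2].round(3))
```

```text
-20 ring,bulb crop(row,col) [[369.0, 296.0], [326.0, 296.0], [171.0, 293.0]] zs 0.179 0.248
-10 ring,bulb crop(row,col) [[364.0, 296.0], [326.0, 296.0], [190.0, 293.0]] zs 0.186 0.221
0 ring,bulb crop(row,col) [[359.0, 296.0], [326.0, 296.0], [213.0, 294.0]] zs 0.193 0.193
10 ring,bulb crop(row,col) [[352.0, 296.0], [326.0, 296.0], [238.0, 295.0]] zs 0.2 0.165
20 ring,bulb crop(row,col) [[345.0, 295.0], [326.0, 296.0], [264.0, 296.0]] zs 0.206 0.138
30 ring,bulb crop(row,col) [[337.0, 295.0], [326.0, 296.0], [292.0, 297.0]] zs 0.213 0.113
40 ring,bulb crop(row,col) [[328.0, 295.0], [326.0, 296.0], [320.0, 297.0]] zs 0.218 0.09
50 ring,bulb crop(row,col) [[320.0, 295.0], [326.0, 296.0], [349.0, 298.0]] zs 0.223 0.07
60 ring,bulb crop(row,col) [[312.0, 295.0], [326.0, 296.0], [377.0, 299.0]] zs 0.227 0.054
70 ring,bulb crop(row,col) [[304.0, 294.0], [326.0, 296.0], [404.0, 299.0]] zs 0.23 0.042
80 ring,bulb crop(row,col) [[297.0, 294.0], [326.0, 296.0], [430.0, 300.0]] zs 0.232 0.035
```

The tilt is about 57° with the bulb still resting on the floor, so step 2 is met. I'll lift clear, then tighten the grip and let it settle.

```bash
python3 -m handwheel '[[0,0,-0.02,0],[0,0,-0.04,0],[0,0,-0.06,0],[0,0,-0.08,0],[0,0,-0.1,0],[0,0,-0.14,0],[0,0,-0.18,0],[0,0,-0.22,0],[0,0,-0.26,0],[0,0,-0.3,0],[0,0,-0.35,0],[0,0,-0.4,0],[0,0,-0.45,0],[0,0,-0.5,0],[0,0,-0.54,0],[0,0,-0.57,0],[0,0,-0.59,0],[0,0,-0.59,0],[0,0,-0.59,0],[0,0,-0.59,0]]' 0 4;python3 -m handwheel '[[0,0,0,0],[0,0,0,0],[0,0,0,0],[0,0,0,0],[0,0,0,0],[0,0,0,0],[0,0,0,0],[0,0,0,0],[0,0,0,0],[0,0,0,0],[0,0,0,0],[0,0,0,0]]' 0 15
python3 - <<'E'
from h import *
d=cam("scene")
a=d["frame"][60:300,150:350,::-1]
cv2.imwrite("pics/s9.png",cv2.resize(a,None,fx=2.4,fy=2.4,interpolation=cv2.INTER_CUBIC))
g=pose()[:3,3]; u=pose()[:3,0]
for b in(50,60,70,80,90):
    v=u*np.cos(np.radians(b))+np.array([0,0,np.sin(np.radians(b))])
    print(b,((proj(d,np.array([g+.04*v,g,g-.16*v]))-[60,150])*2.4).round().tolist(),(g-.16*v)[2])
E
```

```text
time: 16.38
position: [0.4701, 0.3976, 0.3685]
tool_rot: [0.279, 0.96, -0.001, -0.001]
ft_force: [-0.0, -1.6, -1.6]
grip_width: 0.0139
grip_force: 4.0
time: 17.38
position: [0.4705, 0.3979, 0.3695]
tool_rot: [0.279, 0.96, 0.0, 0.0]
ft_force: [0.5, 0.5, -1.3]
grip_width: 0.0135
grip_force: 15.0
50 [[216.0, 247.0], [229.0, 248.0], [270.0, 251.0]] 0.24692133660021665
60 [[208.0, 247.0], [229.0, 248.0], [296.0, 252.0]] 0.23092368887248252
70 [[201.0, 247.0], [229.0, 248.0], [321.0, 252.0]] 0.21913616628884874
80 [[195.0, 247.0], [229.0, 248.0], [343.0, 253.0]] 0.2119169267582448
90 [[190.0, 247.0], [229.0, 248.0], [363.0, 253.0]] 0.20948532322069666
```

View pics/s9.png

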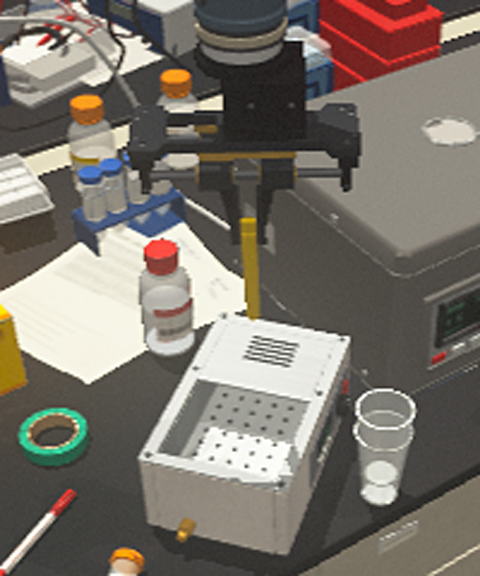

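The last picture shows the thermometer held steeply, from (250,220) to its bulb at (253,320). The bulb is at about z = 0.22, well clear of the bath, and the beakers are still nested at (380,445).

```bash
python3 -c "
from rig import job; print(job.hand_in())"
```

```text
the job is handed in; nothing more can be done
None
```

I nested the bath beaker upright in the bench beaker, drew the thermometer out at a slant, and handed the job in with it held still, its lower end about 11 cm above the bath rim; the hand-in returned no verdict.

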